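# Set the sandwich presses out to dry

## Task

Set the washed sandwich presses out to dry: first fit the drain grate into the blue drip tray, tucking one edge under the orange lip and swinging it down until it lies flat on its rails. Then lift every press out of the deep soaking caddy and stand it upright on the grate, and only when all of them are there push the dryer's red lever all the way over towards the blower to switch it on. Leave everything else on the counter where it is.

Things in the scene. Friction and masses are not known exactly. Their poses are not given: they have to be found in the camera images.
- tray: Blue drip tray, fixed. Origin: centre of its underside, on the counter; x, y along its sides. Outside 206 (x) by 156 mm (y), inside 198 x 148. The y walls and the +x wall are 39 mm high. Inside each y wall a rail 14 mm wide, top 25 mm above the origin: the grate rests on both rails. The -x side, nearer the robot, is 45 mm high and has the orange lip.
- tray_lip (a point): Middle of the lower inner edge of the orange lip, tray frame (-85, 0, 41) mm. The lip runs along the whole -x wall, reaches 14 mm in from it, 4 mm thick, underside 41 mm above the tray's origin. Lip edge to +x wall is 184 mm, less than the grate's 190, so it will not drop in flat: hold one 140 mm edge 15 to 20 degrees lower, slide it under to the -x wall, swing down.
- grate: Aluminium drain grate, 190 (x) by 140 mm (y), 6 mm thick, about 0.3 kg, balanced at its centre, where a black grip tab stands: 12 mm thick (along x), 50 mm wide (along y), top 42 mm above the underside. Origin: centre of its underside; z up. Same turned by 180 degrees. Room for two presses each side of the tab (79 mm from tab to lip). Seated, its origin is 25 mm above the tray's and its top 31 mm.
- caddy: Grey open-topped caddy (dry), fixed, 180 x 180 mm and 105 mm high, 2 x 2 deep cells: 84 mm square, 101 mm deep, walls and floor 4 mm, centres at (+-44, +-44) mm; the inner dividers stop 15 mm below the rim. Origin: centre of its underside on the counter; x and y along its sides. The cells are too narrow for wide-open fingers: go in closed, open just above the press.
- dryer_lever (a joint): Switch lever of the dryer, hinge, rad: 0 = leaning to the dryer's -x (off; starts at 0 to 0.15), 1.0 = fully over towards its +x, the blower housing (on). It takes about 1 N at the ball and stays where it is left. Hinge 22 mm above the counter, straight above the dryer's origin; ball centre 80 mm from the hinge. Upright at 0.5.
- dryer_lever_tip (a point): Centre of the red ball, 26 mm across, at the end of the dryer's lever.
- dryer: White blower, fixed, with a lever before it. Origin: on the counter under the lever's hinge. Its x axis points from the lever to the housing, which begins 75 mm from the origin, is 100 mm deep, 150 mm wide and 132 mm high; the lever swings along this x.
- press_red: Red sandwich press: steel disc foot 62 mm across, 10 mm thick, with an upright round red handle 24 mm thick from its centre to 60 mm above the underside; about 0.25 kg. Origin: centre of its underside; z up. Starts upright in a cell of the caddy, within 5 mm of the middle (it can slide to 11 mm off). May be absent.
- press_blue: Blue sandwich press: steel disc foot 62 mm across, 10 mm thick, with an upright round blue handle 24 mm thick from its centre to 60 mm above the underside; about 0.25 kg. Origin: centre of its underside; z up. Starts upright in a cell of the caddy, within 5 mm of the middle (it can slide to 11 mm off). May be absent.
- press_green: Green sandwich press: steel disc foot 62 mm across, 10 mm thick, with an upright round green handle 24 mm thick from its centre to 60 mm above the underside; about 0.25 kg. Origin: centre of its underside; z up. Starts upright in a cell of the caddy, within 5 mm of the middle (it can slide to 11 mm off). May be absent.
- press_yellow: Yellow sandwich press: steel disc foot 62 mm across, 10 mm thick, with an upright round yellow handle 24 mm thick from its centre to 60 mm above the underside; about 0.25 kg. Origin: centre of its underside; z up. Starts upright in a cell of the caddy, within 5 mm of the middle (it can slide to 11 mm off). May be absent.
- tub_pink: Bystander: open clear tub 90 x 90 x 55 mm, on the left. Leave it alone.
- tub_green: Bystander: open clear tub 90 x 90 x 55 mm, on the right. Leave it alone.
- jar_seeds: Bystander: small amber jar 50 mm across and 55 mm tall, left of the tray's near side. Leave it alone.
- jar_herbs: Bystander: small green jar 50 mm across and 55 mm tall, right of the tray's near side. Leave it alone.
- cup: Bystander: white cup 72 mm across, 75 mm tall, just beyond the tray. Leave it alone.

How it is judged:
By the outcome, as a careful person would: the job done as asked, in the order asked, and still so for the second after the job is handed in, with the robot touching nothing.
Of press_red, press_blue, press_green, press_yellow only 3 to 4 are there at a start; the rules pass over those that are not, and their reading is None.
At some moment in a run one of press_red, press_blue, press_green, press_yellow may be knocked a few centimetres aside while the robot is not near it.
It also fails if it takes over 210 s, if anything falls off the work surface, if the arm or the gripper's body presses on something with over 40 N, if the wrist force passes 120 N, or if a joint passes its speed limit or range.

## Robot

A 6-joint arm with a two-finger parallel gripper is mounted at the origin on the work surface. World frame = base frame: x ahead of the robot, y to its left, z up, the work surface at z = 0. Lengths are in mm, angles in rad, forces in N, time in s.
With the tool pointing down it reaches from about 350 to 975 mm from the base axis. Payload 7.1 kg.
Tool frame: the origin (TCP) lies at the very end of the fingers, on their centre line; the grasp point (between the pads) lies 19 mm behind it (ctrl.pinch_z is the distance from the TCP to the grasp point, in mm); z points along the fingers, y is the direction in which the jaws open and shut (so a half turn about z gives the same grasp; the last joint's range is limited). The gripper opens to 88 mm and grips with 3 to 60 N. Pads are 20 mm wide; open, the fingers measure 115 mm over their backs; the gripper's body (75 mm by 178 mm) begins 61 mm behind the grasp point.
Start: joints at [1.277, 0.423, 1.63, -0, 1.089, -0.019], TCP at [169.565, 601.542, 222.675] pointing down, gripper open.
Joint ranges: [-3, 3], [-0.9, 2.11], [0.09, 2.58], [-1.31, 4.45], [0.11, 2.69], [-2.54, 2.54]. Speed limits (rad/s): [2.39, 2.39, 3.01, 3.14, 3.14, 3.14].

## Interface

Orientations are given as a rotation vector (axis times angle).
In Python, from workcell import ctrl gives the robot as it stands.
- The arm moves only by the shell command python3 -m inch 'ROWS' [OPENING]. ROWS is JSON, a list of rows, each an object with "xyz": the shift along the tool's x, y, z in cm, a list of three; "spin": the turn about the tool's z in degrees. A call has 1 to 20 rows; each row is the pose to reach, as a shift and turn from the pose measured when the call began, along the tool's axes at that moment; what a row does not reach only later rows make up. A row lasts 1/10 s, in which the tool goes at most 50 mm and 8.59 degrees, less where a joint would pass 70% of its speed; a pose out of reach is approached as far as the arm can. A call with a gripper value outside its range is refused whole. OPENING is the closure, from 0 (fully open) to 1 (shut), set as the call begins (- or left out, the last holds). The fingers move at their own pace and stop on an object; the grip force is fixed at half the most. Time passes only in rows, so rows that repeat a pose let the fingers close. It gives the time, the measured TCP pose, the force and the opening at its end, in the units of the state.
- ctrl.get_obs(): the state, without advancing time (a new reading comes with each control period).
- ctrl.get_image(name): name is "side" or "top" or "wrist"; returns the picture (384x512x3 uint8, red, green, blue); there is no depth.
- ctrl.camera_info(name): a dict with "camera_matrix" (3x3 intrinsics, pixels), "k1" (the pictures are not rectified: a ray, as slopes to the right and down, at radius r is drawn at 1 + k1 r^2 times it, then the intrinsics apply), "R" (3x3) and "t" (3): a world point X has camera coordinates R X + t; the wrist camera has in their place "hand_eye" (4x4, takes a point from camera to tool coordinates, whose origin is the TCP and whose axes are the flange's). Camera axes: x right, y down, z forward; pixel columns grow to the right and rows downward; lengths in mm; the calibration is good to about 2 mm. A picture is of the moment at which its call begins: read the wrist's pose just before it. camera_info takes no time and is no camera call.
- ctrl.close_job(): hands the job in, once; it reports no verdict.
The state is a dict: "t": time; "qpos": joint angles; "qvel": joint speeds; "joint_torque": joint torques, N m; "ee_pos": TCP position; "orientation": TCP orientation; "ft_force": force on the tool from outside, world axes, zero at the start; "moment": the same for the moment, N m; "width": finger opening in mm.
Only numpy, scipy, OpenCV 4.12 (cv2) and the standard library are available. Lean on these libraries where they do the work, as an engineer would, in place of code of your own. Each camera call takes 0.05 s, during which the arm holds its last target. There are 200 camera calls.

## Working session

There is one attempt and no reset: what is moved stays moved. The work goes in short steps, Python scripts to look and compute and a shell command to move; the robot and the scene stay as the last step left them, time stands still between calls to the robot, and variables do not carry over. Pictures are saved under pics/ and viewed, about 12 in all and at most 16, crops included, and the job is handed in when it is done.

```bash
ls; mkdir -p pics; cat > h.py <<'E'
import numpy as np, cv2
from workcell import ctrl
from scipy.spatial.transform import Rotation as R
def snap(name,fn=None):
    o=ctrl.get_obs(); im=ctrl.get_image(name)
    np.savez('last_%s.npz'%name,im=im,p=o['ee_pos'],r=o['orientation'])
    if fn: cv2.imwrite('pics/'+fn,cv2.cvtColor(im,cv2.COLOR_RGB2BGR))
    return im,o
def cam(name,o=None):
    c=ctrl.camera_info(name); K=np.array(c['camera_matrix']); k1=c['k1']
    if name=='wrist':
        H=np.array(c['hand_eye']); Rt=R.from_rotvec(o['orientation']).as_matrix()
        Rw=Rt@H[:3,:3]; C=Rt@H[:3,3]+np.array(o['ee_pos'])
    else:
        Rw=np.array(c['R']).T; C=-Rw@np.array(c['t'])
    return K,k1,Rw,C
def ray(cm,uv):
    K,k1,Rw,C=cm; d=np.linalg.solve(K,[uv[0],uv[1],1])[:2]; s=d.copy()
    for _ in range(20): s=d/(1+k1*(s@s))
    v=Rw@np.r_[s,1]; return C,v/np.linalg.norm(v)
def onz(cm,uv,z):
    C,v=ray(cm,uv); return C+v*(z-C[2])/v[2]
def proj(cm,X):
    K,k1,Rw,C=cm; p=Rw.T@(np.array(X)-C); s=p[:2]/p[2]; s=s*(1+k1*(s@s)); return (K@np.r_[s,1])[:2]
def tri(rays):
    A=np.zeros((3,3));b=np.zeros(3)
    for C,v in rays: P=np.eye(3)-np.outer(v,v);A+=P;b+=P@C
    X=np.linalg.solve(A,b); return X,[np.linalg.norm((np.eye(3)-np.outer(v,v))@(X-C)) for C,v in rays]
E
python3 - <<'E'
from h import *
a,o=snap('top','top0.png');b,_=snap('side','side0.png');c,_=snap('wrist','w0.png')
print(o)
for n in('top','side','wrist'): print(n,{k:np.round(v,3).tolist() for k,v in ctrl.camera_info(n).items() if k!='camera_matrix_'})
E
```

```text
pics
{'t': 0.0, 'qpos': array([ 1.27697986e+00,  4.23846791e-01,  1.63070504e+00,  2.62978890e-05,
        1.08857449e+00, -1.89766378e-02]), 'qvel': array([-0.00023052, -0.00215197, -0.00125557, -0.00060629,  0.00198578,
        0.00061939]), 'joint_torque': array([ 2.32723563e-03, -5.44649756e+01, -2.73669899e+01,  6.44992408e-02,
        2.29331141e-02, -1.07531353e-04]), 'ee_pos': array([169.41218073, 601.01858837, 221.892065  ]), 'orientation': array([-4.30342902e-01, -3.11171308e+00,  2.37378407e-03]), 'ft_force': array([-0.78065105,  0.09571792,  0.9150795 ]), 'moment': array([-0.0008384 , -0.02507225,  0.05061299]), 'width': 88.24774741553604}
top {'camera_matrix': [[365.244, 0.0, 258.924], [0.0, 365.244, 186.698], [0.0, 0.0, 1.0]], 'k1': -0.029, 'R': [[0.028, -1.0, 0.004], [-0.993, -0.028, -0.111], [0.111, -0.001, -0.994]], 't': [-14.126, 569.94, 1036.426]}
side {'camera_matrix': [[423.875, 0.0, 260.308], [0.0, 423.875, 192.454], [0.0, 0.0, 1.0]], 'k1': -0.147, 'R': [[0.97, -0.244, -0.006], [-0.121, -0.458, -0.881], [0.212, 0.855, -0.473]], 't': [-539.742, 142.704, 995.283]}
wrist {'camera_matrix': [[281.212, 0.0, 258.501], [0.0, 281.212, 189.909], [0.0, 0.0, 1.0]], 'k1': -0.014, 'hand_eye': [[0.001, -0.966, -0.258, 70.4], [1.0, 0.001, 0.0, 0.079], [-0.0, -0.258, 0.966, -161.521], [0.0, 0.0, 0.0, 1.0]]}
```

View pics/top0.png

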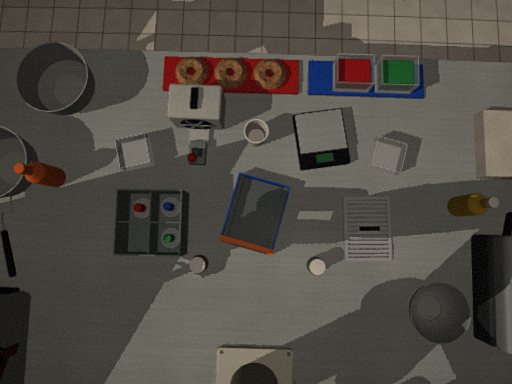

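View pics/side0.png

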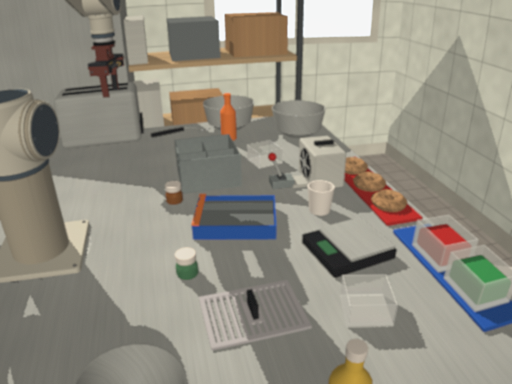

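The top view shows the red press (138,208), blue press (168,206) and green press (168,238) in the caddy. The tray corners are near (241,175), (290,187), (271,252) and (221,238), the grate tab is at (369,228), and the lever ball is at (192,158). The side view agrees.

```bash
python3 - <<'E'
from h import *
t=cam('top');s=cam('side')
print('campos',t[3].round(),s[3].round())
d=np.load('last_top.npz')['im']; o=ctrl.get_obs()
for n,uv,z in [('tabtop',(369,228),42),('g1',(345,197),6),('g2',(391,197),6),('g3',(393,261),6),('g4',(347,261),6),('tA',(241,175),39),('tB',(290,187),39),('tC',(271,252),45),('tD',(221,238),45),('cad1',(115,191),105),('cad2',(188,191),105),('cad3',(188,254),105),('cad4',(114,254),105),('red',(138,208),64),('blue',(168,206),64),('green',(168,238),64),('ball',(192,158),100)]:
    print(n,onz(t,uv,z).round(0))
print(R.from_rotvec(o['orientation']).as_matrix().round(3))
X,e=tri([ray(t,(369,228)),ray(s,(252,292))]);print('tab',X.round(),np.round(e,1))
X,e=tri([ray(t,(192,158)),ray(s,(272,156))]);print('ball',X.round(),np.round(e,1))
im=cv2.cvtColor(d,cv2.COLOR_RGB2BGR)
cv2.imwrite('pics/crop1.png',cv2.resize(im[120:275,100:410],None,fx=2.5,fy=2.5,interpolation=cv2.INTER_CUBIC))
E
```

```text
campos [ 451.    3. 1093.] [ 329. -918.  593.]
tabtop [ 459. -318.   42.]
g1 [ 549. -257.    6.]
g2 [ 553. -395.    6.]
g3 [ 364. -399.    6.]
g4 [ 361. -263.    6.]
tA [602.  55.  39.]
tB [571. -89.  39.]
tC [383. -38.  45.]
tD [419. 106.  45.]
cad1 [539. 394. 105.]
cad2 [545. 194. 105.]
cad3 [376. 186. 105.]
cad4 [370. 385. 105.]
red [496. 341.  64.]
blue [505. 257.  64.]
green [415. 252.  64.]
ball [637. 189. 100.]
[[-0.962  0.271 -0.   ]
 [ 0.271  0.962 -0.001]
 [ 0.    -0.001 -1.   ]]
tab [ 460. -316.   48.] [1.3 1.3]
ball [639. 189.  98.] [1.4 1.4]
```

View pics/crop1.png

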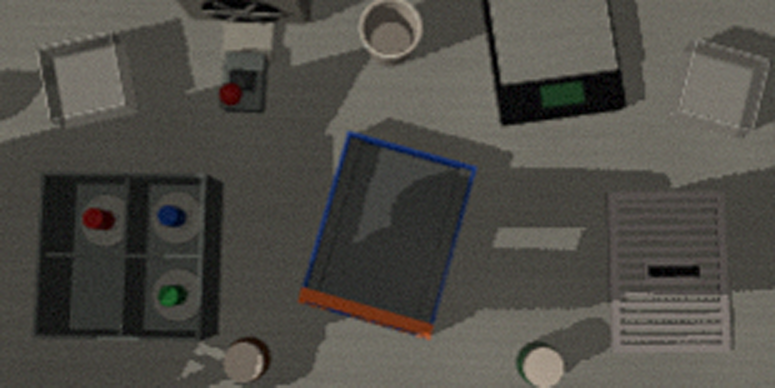

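```bash
cat >> h.py <<'E'
def go(x,y,z,yaw=None):
    "shift (cm, tool axes) and spin (deg) to put TCP at xyz with tool y at yaw (mod 180)"
    o=ctrl.get_obs(); M=R.from_rotvec(o['orientation']).as_matrix()
    d=M.T@(np.array([x,y,z])-o['ee_pos'])/10
    cur=np.degrees(np.arctan2(M[1,1],M[0,1]))
    sp=0 if yaw is None else (cur-yaw+90)%180-90
    print('t',round(o['t'],2),'at',o['ee_pos'].round(1),'yaw',round(cur,1),'F',o['ft_force'].round(1),'w',round(o['width'],1),'-> xyz',d.round(2).tolist(),'spin',round(sp,1)); return d,sp
E
python3 -c "
from h import *
go(490,200,200);go(490,20,180)"
```

```text
t 0.15 at [169.4 601.2 222.1] yaw 74.3 F [-0.2  0.3 -0.1] w 87.8 -> xyz [-41.74, -29.91, 2.24] spin 0
t 0.15 at [169.4 601.2 222.1] yaw 74.3 F [-0.2  0.3 -0.1] w 87.8 -> xyz [-46.62, -47.23, 4.26] spin 0
```

```bash
python3 -m inch '[{"xyz":[-41,-32,0],"spin":0},{"xyz":[-41,-32,0],"spin":0},{"xyz":[-41,-32,0],"spin":0},{"xyz":[-41,-32,0],"spin":0},{"xyz":[-41,-32,0],"spin":0},{"xyz":[-41,-32,0],"spin":0},{"xyz":[-41,-32,0],"spin":0},{"xyz":[-41,-32,0],"spin":0},{"xyz":[-41,-32,0],"spin":0},{"xyz":[-46.6,-47.2,4.3],"spin":0},{"xyz":[-46.6,-47.2,4.3],"spin":0},{"xyz":[-46.6,-47.2,4.3],"spin":0},{"xyz":[-46.6,-47.2,4.3],"spin":0},{"xyz":[-46.6,-47.2,4.3],"spin":0},{"xyz":[-46.6,-47.2,4.3],"spin":0},{"xyz":[-46.6,-47.2,4.3],"spin":0},{"xyz":[-46.6,-47.2,4.3],"spin":0}]' -
python3 -c "
from h import *
snap('wrist','w1.png'); go(430,-317,150,91.5)"
```

```text
t: 1.85
ee_pos: [489.7, 21.2, 179.7]
orientation: [-0.429, -3.112, 0.001]
ft_force: [0.7, 0.5, -0.1]
width: 87.6
t 1.9 at [489.7  21.4 179.8] yaw 74.3 F [-1.5  0.2  0.3] w 88.2 -> xyz [-3.39, -34.2, 3.01] spin -17.2
```

View pics/w1.png

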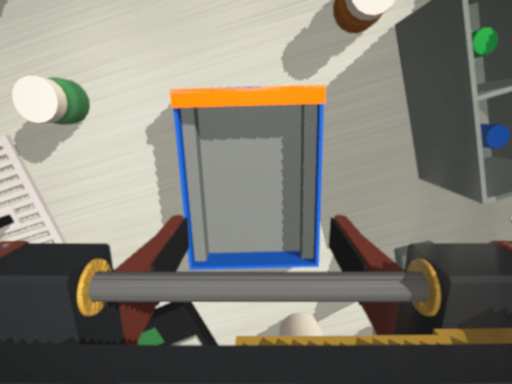

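The wrist view shows the tray upside down. The orange lip runs from (172,98) to (325,95), the blue y walls run down to (190,268) and (320,265), and the interior is empty.

```bash
cat > tray.py <<'E'
from h import *
z=np.load('last_wrist.npz'); im=z['im'].astype(int); c=cam('wrist',dict(ee_pos=z['p'],orientation=z['r']))
r,g,b=im[...,0],im[...,1],im[...,2]
def big(m):
    n,l,s,_=cv2.connectedComponentsWithStats(m.astype(np.uint8)); return l==1+s[1:,4].argmax()
blue=big((b>90)&(b>2*r)&(b>1.5*g)); org=big((r>150)&(r>1.7*g)&(g>1.5*b))
def line(pts):
    p=np.array(pts); m=p.mean(0); u,s,v=np.linalg.svd(p-m); k=abs((p-m)@v[1])<1.5; p=p[k]; m=p.mean(0);u,s,v=np.linalg.svd(p-m); d=v[0]; d=d if d[0]>0 else -d
    return m,d,abs((p-m)@v[1]).mean()
ys=np.where(blue.any(1))[0]; L=[];Rr=[];B=[]
for y in range(ys[0]+8,ys[-1]-12):
    xs=np.where(blue[y])[0]
    if len(xs): L.append(onz(c,(xs[0]-.5,y),39)[:2]); Rr.append(onz(c,(xs[-1]+.5,y),39)[:2])
xs=np.where(blue.any(0))[0]
for x in range(xs[0]+25,xs[-1]-12):
    q=np.where(blue[:,x])[0]
    if len(q) : B.append(onz(c,(x,q[-1]+.5),39)[:2])
Or=[];Oi=[]
xs=np.where(org.any(0))[0]
for x in range(xs[0]+6,xs[-1]-6):
    q=np.where(org[:,x])[0]; Oi.append(onz(c,(x,q[-1]+.5),41)[:2]); Or.append(onz(c,(x,q[0]-.5),45)[:2])
for n,p in (('L',L),('R',Rr),('B',B),('lipin',Oi),('lipout',Or)):
    m,d,e=line(p); print(n,m.round(1),'ang',np.degrees(np.arctan2(d[1],d[0])).round(2),'res',e.round(2))
(m1,d1,_),(m2,d2,_),(m3,d3,_),(m4,_,_)=line(L),line(Rr),line(B),line(Oi)
a=d1/np.linalg.norm(d1)+d2/np.linalg.norm(d2); a/=np.linalg.norm(a); n=np.array([-a[1],a[0]])
print('yaw',np.degrees(np.arctan2(a[1],a[0])).round(2),'width',round((m2-m1)@n,1),'lipin->+x out',round((m3-m4)@a,1),'(expect 156,188)')
lat=((m1+m2)/2@n); ln=(m3@a-103+m4@a+85)/2
o_=a*ln+n*lat; print('origin',o_.round(1))
E
python3 tray.py
python3 -m inch '[{"xyz":[-3.4,-34.2,3],"spin":-17},{"xyz":[-3.4,-34.2,3],"spin":-17},{"xyz":[-3.4,-34.2,3],"spin":-17},{"xyz":[-3.4,-34.2,3],"spin":-17},{"xyz":[-3.4,-34.2,3],"spin":-17},{"xyz":[-3.4,-34.2,3],"spin":-17},{"xyz":[-3.4,-34.2,3],"spin":-17},{"xyz":[-3.4,-34.2,3],"spin":-17},{"xyz":[-3.4,-34.2,3],"spin":-17},{"xyz":[-3.4,-34.2,3],"spin":-17},{"xyz":[-3.4,-34.2,3],"spin":-17}]' -
python3 -c "
from h import *
snap('wrist','w2.png'); go(460,-317,80,91.5)"
```

```text
L [467.6 -62.1] ang -13.71 res 0.44
R [514.   85.8] ang -14.32 res 0.29
B [591.4 -12.3] ang 76.11 res 0.42
lipin [409.7  31.4] ang 75.89 res 0.25
lipout [408.2  32. ] ang 75.67 res 0.34
yaw -14.01 width 154.7 lipin->+x out 186.8 (expect 156,188)
origin [491.8  11.6]
t: 3.0
ee_pos: [430.6, -315.2, 150.3]
orientation: [0.04, -3.141, 0.001]
ft_force: [0.1, -0.7, -0.4]
width: 88.0
t 3.05 at [ 430.7 -315.3  150.4] yaw 91.5 F [-0.5  0.2  0.3] w 88.2 -> xyz [-2.93, -0.24, 7.04] spin -0.0
```

View pics/w2.png

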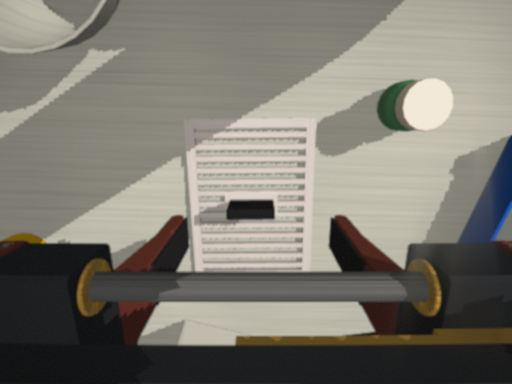

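The wrist view shows the grate lying flat, with corners near (186,120), (315,119), (312,270) and (195,270). The black tab's top is at about (251,206), and both jaws clear it.

```bash
cp last_wrist.npz g1.npz
cat > grate.py <<'E'
from h import *
import sys
z=np.load(sys.argv[1]); im=z['im']; c=cam('wrist',dict(ee_pos=z['p'],orientation=z['r']))
g=im.max(2); m=(g<40).astype(np.uint8); m[:110]=0;m[240:]=0;m[:,:205]=0;m[:,300:]=0
n,l,s,ct=cv2.connectedComponentsWithStats(m); k=1+s[1:,4].argmax(); print(s[k],ct[k].round(1))
q=np.argwhere(l==k)[:,::-1]; rc=cv2.minAreaRect(q.astype(np.float32)); print(rc)
x0,x1=q[:,0].min()-.5,q[:,0].max()+.5; yt=q[:,1].min()-.5
print('top far edge',onz(c,(x0,yt),42).round(1),onz(c,(x1,yt),42).round(1))
w=(g>120).astype(np.uint8)
np.save(sys.argv[1]+'.npy',np.array([x0,x1,yt]))
E
python3 grate.py g1.npz
python3 - <<'E'
from h import *
im=cv2.imread('pics/w1.png')[...,::-1]
print(im[80:112:2,250].tolist())
E
python3 -m inch '[{"xyz":[-1.5,0,5.5],"spin":0},{"xyz":[-1.5,0,5.5],"spin":0},{"xyz":[-1.5,0,5.5],"spin":0},{"xyz":[-1.5,0,5.5],"spin":0}]' -
python3 - <<'E'
from h import *
snap('wrist','w3.png')
E
cp last_wrist.npz g2.npz; python3 grate.py g2.npz
python3 - <<'E'
from h import *
a,b=[np.load(f) for f in('g1.npz','g2.npz')]; e=[np.load(f+'.npy') for f in('g1.npz','g2.npz')]
cs=[cam('wrist',dict(ee_pos=z['p'],orientation=z['r'])) for z in(a,b)]
for i in(0,1): print(tri([ray(c,(v[i],v[2])) for c,v in zip(cs,e)]))
E
```

```text
[228 201  45  18 712] [250.3 209.6]
((249.94740295410156, 209.34275817871094), (16.38536834716797, 44.255123138427734), 88.60282135009766)
top far edge [ 444.1 -345.8   42. ] [ 442.9 -300.7   42. ]
[[221, 219, 201], [221, 219, 202], [220, 218, 200], [189, 188, 198], [231, 155, 166], [254, 168, 72], [254, 157, 26], [254, 155, 16], [254, 156, 22], [254, 155, 20], [254, 156, 22], [254, 154, 17], [255, 148, 46], [166, 116, 97], [107, 111, 105], [109, 111, 106]]
t: 3.45
ee_pos: [445.9, -314.7, 96.3]
orientation: [-0.042, 3.141, -0.002]
ft_force: [0.2, -0.1, 1.0]
width: 88.1
[ 219  202   58   22 1174] [248.3 213.1]
((247.5, 212.5), (56.99999237060547, 20.999996185302734), -0.0)
top far edge [ 443.7 -346.8   42. ] [ 442.4 -300.2   42. ]
(array([ 435.3815408 , -342.93050074,   69.17060757]), [np.float64(0.25295039150952314), np.float64(0.252950391509682)])
(array([ 435.46895882, -302.01675247,   65.32242603]), [np.float64(0.27430367681428697), np.float64(0.27430367681420514)])
```

```bash
sed -i 's/(r>150)&(r>1.7\*g)&(g>1.5\*b)/(r>150)\&(r>1.4*g)\&(g>1.4*b)/; s/last_wrist.npz/tray.npz/' tray.py
python3 - <<'E'
import numpy as np,cv2
np.savez('tray.npz',im=cv2.imread('pics/w1.png')[...,::-1],p=[489.7,21.4,179.8],r=[-.429,-3.112,.001])
E
python3 tray.py; python3 - <<'E'
from h import *
T=[]
for f in('g1.npz','g2.npz'):
    z=np.load(f);c=cam('wrist',dict(ee_pos=z['p'],orientation=z['r']));im=z['im']
    g=im.max(2); m=(g<40).astype(np.uint8); m[:110]=0;m[240:]=0;m[:,:205]=0;m[:,300:]=0
    n,l,s,ct=cv2.connectedComponentsWithStats(m); k=1+s[1:,4].argmax(); q=np.argwhere(l==k)[:,::-1]
    x=q[:,0]; yt,yb=np.median([[q[x==i,1].min()-.5,q[x==i,1].max()+.5] for i in range(x.min()+6,x.max()-5)],axis=0)
    xm=(x.min()+x.max())/2
    print(f,yt,yb,'near base z6',onz(c,(xm,yt),6).round(1),'near top',onz(c,(xm,yt),42).round(1),'far top',onz(c,(xm,yb),42).round(1),'x ends@42',onz(c,(x.min()-.5,yb),42).round(1),onz(c,(x.max()+.5,yb),42).round(1))
    # grate outline
    w=((im.min(2)>150)).astype(np.uint8)
    row=im[160].astype(int).sum(1)
    T.append((c,xm,yb))
E
```

```text
L [467.8 -61.9] ang -13.7 res 0.44
R [514.1  86.1] ang -14.31 res 0.29
B [591.5 -12.1] ang 76.11 res 0.42
lipin [410.   31.5] ang 75.88 res 0.25
lipout [393.3  36.5] ang 75.72 res 0.58
yaw -14.0 width 154.7 lipin->+x out 186.7 (expect 156,188)
origin [492.   11.8]
g1.npz 201.5 217.5 near base z6 [ 455.8 -324.1    6. ] near top [ 444.5 -323.2   42. ] far top [ 461.6 -322.9   42. ] x ends@42 [ 462.2 -345.9   42. ] [ 461. -300.   42.]
g2.npz 202.5 223.5 near base z6 [ 455.3 -324.7    6. ] near top [ 443.9 -323.5   42. ] far top [ 462.  -323.2   42. ] x ends@42 [ 462.6 -347.    42. ] [ 461.3 -299.4   42. ]
```

View pics/w3.png

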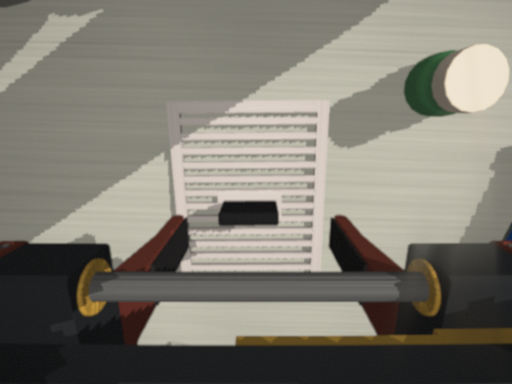

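The closer view shows the tab at (219–279, 202–224), centred between the jaws and square to them. The grate's front edge is level at row 101.

```bash
python3 -c "
from h import *
go(459,-322.5,14)"
```

```text
t 3.5 at [ 446.1 -315.1   96.7] yaw 91.5 F [ 0.1 -0.   0.5] w 87.7 -> xyz [-1.26, -0.76, 8.27] spin 0
```

```bash
python3 -m inch '[{"xyz":[-1.3,-0.8,2],"spin":0},{"xyz":[-1.3,-0.8,5],"spin":0},{"xyz":[-1.3,-0.8,7],"spin":0},{"xyz":[-1.3,-0.8,8.2],"spin":0},{"xyz":[-1.3,-0.8,8.2],"spin":0},{"xyz":[-1.3,-0.8,8.2],"spin":0}]' - && python3 -m inch '[{"xyz":[0,0,0],"spin":0},{"xyz":[0,0,0],"spin":0},{"xyz":[0,0,0],"spin":0},{"xyz":[0,0,0],"spin":0},{"xyz":[0,0,0],"spin":0},{"xyz":[0,0,0],"spin":0},{"xyz":[0,0,0],"spin":0},{"xyz":[0,0,0],"spin":0}]' 1 && python3 -m inch '[{"xyz":[0,0,-2],"spin":0},{"xyz":[0,0,-4],"spin":0},{"xyz":[0,0,-8],"spin":0},{"xyz":[0,0,-12],"spin":0},{"xyz":[0,0,-12],"spin":0},{"xyz":[0,0,-12],"spin":0}]' -
python3 -c "
from h import *
snap('wrist','w4.png');go(500,10,140,76)"
```

```text
t: 4.1
ee_pos: [459.9, -323.4, 15.8]
orientation: [-0.041, 3.139, -0.004]
ft_force: [0.7, -0.1, -0.6]
width: 87.9
t: 4.9
ee_pos: [459.9, -323.3, 15.9]
orientation: [-0.041, 3.139, -0.004]
ft_force: [-0.5, 0.7, 4.4]
width: 49.6
t: 5.5
ee_pos: [459.6, -323.1, 136.1]
orientation: [-0.041, 3.139, -0.005]
ft_force: [0.2, 0.2, -4.2]
width: 49.8
t 5.55 at [ 458.8 -322.5  134.9] yaw 91.5 F [ 0.1  0.2 -3. ] w 49.4 -> xyz [-4.98, 33.13, -0.56] spin 15.5
```

View pics/w4.png

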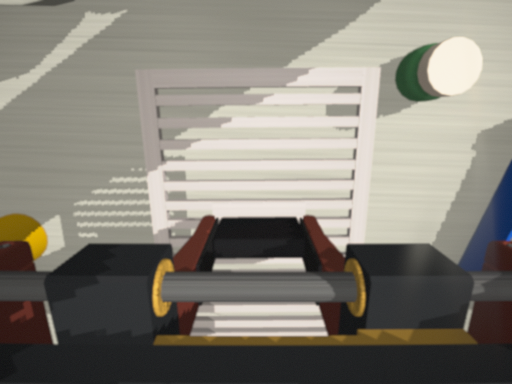

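The grate is held by the tab ends (width 49.5) and hangs level. Its near edge runs from (138,70) to (379,68).

```bash
python3 -c "
from h import *
go(516.3,5.8,115,76)"
python3 -m inch '[{"xyz":[-6.6,33,0],"spin":15.5},{"xyz":[-6.6,33,0],"spin":15.5},{"xyz":[-6.6,33,0],"spin":15.5},{"xyz":[-6.6,33,0],"spin":15.5},{"xyz":[-6.6,33,0],"spin":15.5},{"xyz":[-6.6,33,0],"spin":15.5},{"xyz":[-6.6,33,0],"spin":15.5},{"xyz":[-6.6,33,0],"spin":15.5},{"xyz":[-6.6,33,2],"spin":15.5},{"xyz":[-6.6,33,2],"spin":15.5},{"xyz":[-6.6,33,2],"spin":15.5}]' -
python3 -c "
from h import *
snap('wrist','w5.png');go(516.3,5.8,115,76)"
```

```text
t 5.55 at [ 458.8 -322.5  134.9] yaw 91.5 F [ 0.1  0.2 -3. ] w 49.4 -> xyz [-6.6, 32.67, 1.95] spin 15.5
t: 6.65
ee_pos: [514.8, 8.5, 113.1]
orientation: [-0.384, -3.115, 0.003]
ft_force: [-0.0, -0.0, -3.4]
width: 49.6
t 6.7 at [515.5   8.5 113.8] yaw 75.9 F [ 0.3  0.4 -3.2] w 50.0 -> xyz [-0.14, -0.24, -0.12] spin -0.1
```

View pics/w5.png

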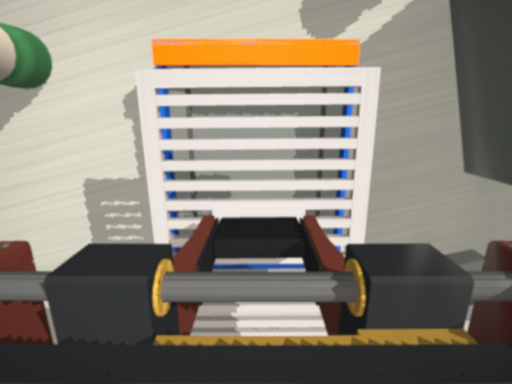

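Over the tray, the lip spans columns 152–360 (centre 256) and the grate spans 138–379 (centre 258.5). They are square to each other, with a y offset of about 2 mm to correct.

```bash
python3 - <<'E'
from h import *
z=np.load('last_wrist.npz');o=dict(ee_pos=z['p'],orientation=z['r']);c=cam('wrist',o);M=R.from_rotvec(z['r']).as_matrix()
im=z['im'].astype(int);r,g,b=[im[...,i] for i in range(3)]
org=(r>150)&(r>1.4*g)&(g>1.4*b)&(np.arange(384)[:,None]<80)
top=np.median([np.where(org[:,x])[0][0] for x in range(170,345)])-.5
xs=np.where(org[50])[0]; print('lip cols',xs[0],xs[-1],'top row',top)
for x in(180,330): print('col',x,'rows',[ (y,im[y,x].tolist()) for y in range(63,74)])
T=lambda uv,zz:(M.T@(onz(c,uv,zz)-z['p'])).round(1)
print('lip outer',T((256,top),45),'ends',T((xs[0]-.5,50),45),T((xs[-1]+.5,50),45))
gz=z['p'][2]-15.9+6
for row in(66,67,68): print('grate edge',T((258,row),gz))
E
```

```text
lip cols 152 359 top row 38.5
col 180 rows [(63, [255, 145, 16]), (64, [243, 122, 31]), (65, [177, 100, 65]), (66, [114, 100, 92]), (67, [117, 118, 114]), (68, [172, 167, 158]), (69, [227, 217, 208]), (70, [236, 228, 222]), (71, [236, 227, 222]), (72, [236, 228, 223]), (73, [237, 229, 223])]
col 330 rows [(63, [255, 151, 17]), (64, [253, 134, 31]), (65, [200, 108, 68]), (66, [139, 121, 115]), (67, [182, 176, 170]), (68, [229, 222, 214]), (69, [237, 230, 224]), (70, [237, 230, 224]), (71, [236, 228, 222]), (72, [236, 229, 222]), (73, [237, 229, 223])]
lip outer [125.3  -1.8  68.4] ends [117.7 -80.3  68.6] [117.7  75.8  68.2]
grate edge [97.2 -0.2 10.2]
grate edge [96.7 -0.2 10.2]
grate edge [96.2 -0.2 10.2]
```

```bash
python3 -m inch '[{"xyz":[0.5,-0.22,2],"spin":0},{"xyz":[0.5,-0.22,4],"spin":0},{"xyz":[0.5,-0.22,5],"spin":0},{"xyz":[0.5,-0.22,5.5],"spin":0},{"xyz":[0.5,-0.22,5.7],"spin":0},{"xyz":[0.5,-0.22,5.7],"spin":0}]' -
python3 -c "
from h import *
go(492+.97*17-.242*-1,11.8-.242*17,50)"
python3 -m inch '[{"xyz":[0,0,0.2],"spin":0},{"xyz":[0,0,0.4],"spin":0},{"xyz":[0,0,0.5],"spin":0},{"xyz":[0,0,0.5],"spin":0}]' -
python3 -c "
from h import *
snap('wrist','w6.png')
a=cv2.imread('pics/w6.png'); snap('side'); s=cv2.cvtColor(np.load('last_side.npz')['im'],cv2.COLOR_RGB2BGR)[150:270,150:310]
b=cv2.resize(s,(512,384),interpolation=cv2.INTER_CUBIC); cv2.imwrite('pics/c6.png',cv2.resize(np.hstack([a,b]),(800,300)))"
```

```text
t: 7.3
ee_pos: [510.5, 7.3, 57.1]
orientation: [-0.385, -3.117, 0.003]
ft_force: [-0.2, -0.4, -3.8]
width: 49.7
t 7.3 at [510.5   7.3  57.1] yaw 75.9 F [-0.2 -0.4 -3.8] w 49.7 -> xyz [0.18, -0.01, 0.71] spin 0
t: 7.7
ee_pos: [510.5, 7.5, 52.4]
orientation: [-0.384, -3.118, 0.002]
ft_force: [-2.8, 1.8, 2.3]
width: 49.5
```

View pics/c6.png

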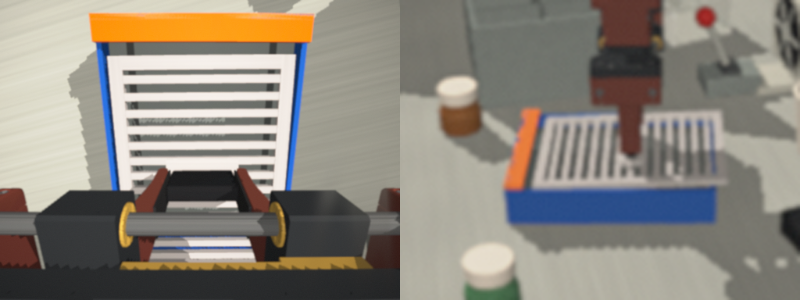

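The left view shows the grate's near edge just inside the lip (row 57 against 42) and centred between the blue walls. The side view shows its far edge resting on the +x wall. I'll press down to tilt it.

```bash
python3 -m inch '[{"xyz":[0,0,0.1],"spin":0},{"xyz":[0,0,0.2],"spin":0},{"xyz":[0,0,0.35],"spin":0},{"xyz":[0,0,0.35],"spin":0}]' -
python3 -m inch '[{"xyz":[0.3,0,0],"spin":0},{"xyz":[0.6,0,0],"spin":0},{"xyz":[0.8,0,0],"spin":0},{"xyz":[0.8,0,0],"spin":0}]' -
python3 - <<'E'
from h import *
snap('wrist','w7.png')
go(492-.97*4,11.8+.242*4,41)
E
```

```text
t: 8.2
ee_pos: [510.1, 7.5, 48.6]
orientation: [-0.384, -3.117, 0.002]
ft_force: [-3.5, 2.0, 2.3]
width: 50.0
t: 8.6
ee_pos: [501.9, 9.5, 48.4]
orientation: [-0.384, -3.116, 0.003]
ft_force: [-0.9, 0.4, -1.7]
width: 49.6
t 8.65 at [502.    9.4  48.5] yaw 75.9 F [-0.7 -0.3 -2. ] w 49.8 -> xyz [1.42, -0.01, 0.75] spin 0
```

View pics/w7.png

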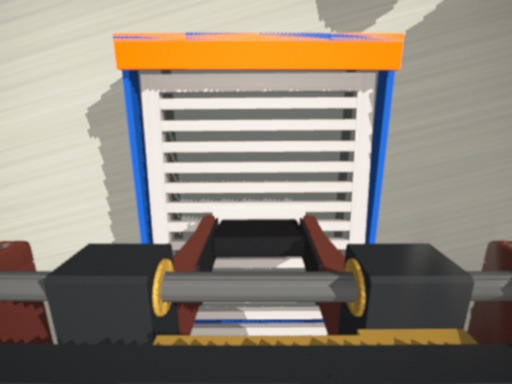

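The grate's near edge is at the lip's inner edge (row 70), with even gaps to the side walls. I'll slide it under.

```bash
python3 -m inch '[{"xyz":[0.3,0,0],"spin":0},{"xyz":[0.6,0,0],"spin":0},{"xyz":[0.9,0,0],"spin":0},{"xyz":[1.2,0,0.0],"spin":0},{"xyz":[1.2,0,0],"spin":0},{"xyz":[1.2,0,0],"spin":0}]' -
python3 -m inch '[{"xyz":[0,0,0.2],"spin":0},{"xyz":[0,0,0.4],"spin":0},{"xyz":[0,0,0.5],"spin":0},{"xyz":[0,0,0.5],"spin":0}]' -
python3 -c "
from h import *
snap('wrist','w8.png')
a=cv2.imread('pics/w8.png'); snap('side'); s=cv2.cvtColor(np.load('last_side.npz')['im'],cv2.COLOR_RGB2BGR)[150:270,150:310]
b=cv2.resize(s,(512,384),interpolation=cv2.INTER_CUBIC); cv2.imwrite('pics/c8.png',cv2.resize(np.hstack([a,b]),(800,300)))"
```

```text
t: 9.25
ee_pos: [490.4, 12.4, 48.5]
orientation: [-0.384, -3.116, 0.003]
ft_force: [0.6, -0.4, -3.6]
width: 50.0
t: 9.65
ee_pos: [491.2, 12.3, 43.8]
orientation: [-0.385, -3.118, 0.002]
ft_force: [1.7, -1.5, 2.5]
width: 49.7
```

View pics/c8.png

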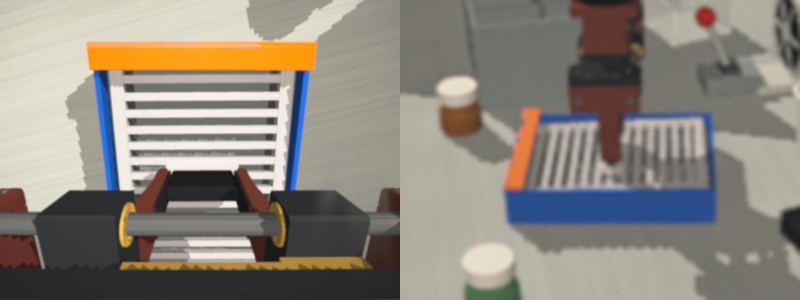

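The near edge is now under the lip, and in the side view the grate lies inside all the walls. I'll press it flat and release.

```bash
python3 -m inch '[{"xyz":[0,0,0.2],"spin":0},{"xyz":[0,0,0.4],"spin":0},{"xyz":[0,0,0.4],"spin":0},{"xyz":[0,0,0.4],"spin":0}]' -
python3 -m inch '[{"xyz":[0,0,0],"spin":0},{"xyz":[0,0,0],"spin":0},{"xyz":[0,0,0],"spin":0},{"xyz":[0,0,0],"spin":0},{"xyz":[0,0,0],"spin":0}]' 0
python3 -m inch '[{"xyz":[0,0,-3],"spin":0},{"xyz":[0,0,-8],"spin":0},{"xyz":[0,0,-13],"spin":0},{"xyz":[0,0,-14],"spin":0},{"xyz":[0,0,-14],"spin":0}]' -
python3 -c "
from h import *
snap('wrist','w9.png')
a=cv2.imread('pics/w9.png'); snap('side'); s=cv2.cvtColor(np.load('last_side.npz')['im'],cv2.COLOR_RGB2BGR)[150:270,150:310]
b=cv2.resize(s,(512,384),interpolation=cv2.INTER_CUBIC); cv2.imwrite('pics/c9.png',cv2.resize(np.hstack([a,b]),(800,300)))
go(415,252,200,90)"
```

```text
t: 10.15
ee_pos: [491.3, 12.4, 40.7]
orientation: [0.384, 3.118, -0.002]
ft_force: [-0.1, -1.5, 15.1]
width: 49.7
t: 10.65
ee_pos: [491.0, 12.4, 40.4]
orientation: [-0.384, -3.118, 0.002]
ft_force: [-0.3, 0.3, 0.1]
width: 85.7
t: 11.15
ee_pos: [492.3, 12.6, 182.1]
orientation: [0.384, 3.114, -0.001]
ft_force: [-0.4, 0.1, -0.5]
width: 87.8
t 11.25 at [490.2  12.6 179.3] yaw 75.9 F [ 0.1 -0.5 -0.3] w 88.0 -> xyz [13.11, 21.4, -2.09] spin -14.1
```

View pics/c9.png

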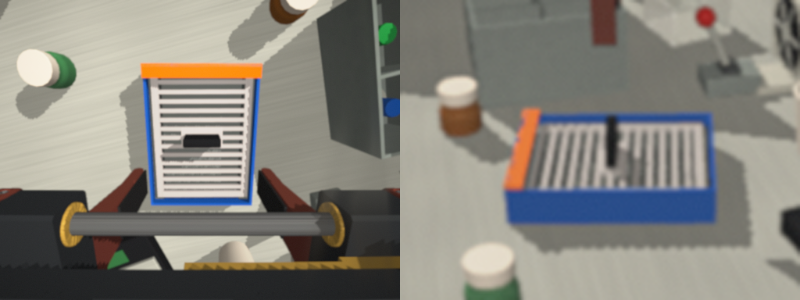

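The grate is seated flat. It sat inside all four walls with the tab upright, and the force rose to 15 N at TCP z = 40.7, against 40.9 expected. Next I'll look at the caddy.

```bash
python3 -m inch '[{"xyz":[11,26,-4],"spin":-16},{"xyz":[11,26,-4],"spin":-16},{"xyz":[11,26,-4],"spin":-16},{"xyz":[11,26,-4],"spin":-16},{"xyz":[11,26,-4],"spin":-16},{"xyz":[11,26,-4],"spin":-16},{"xyz":[11,26,-4],"spin":-16},{"xyz":[11,26,-4],"spin":-16},{"xyz":[11,26,-4],"spin":-16}]' 0.5
python3 -c "
from h import *
snap('wrist','w10.png');go(455,290,220,92)"
```

```text
t: 12.15
ee_pos: [446.0, 290.1, 217.2]
orientation: [0.052, -3.136, 0.005]
ft_force: [-0.3, 1.1, -1.0]
width: 44.0
t 12.2 at [446.3 290.  217.6] yaw 91.9 F [ 0.5 -0.2 -0.2] w 44.1 -> xyz [-0.87, -0.03, -0.24] spin -0.1
```

View pics/w10.png

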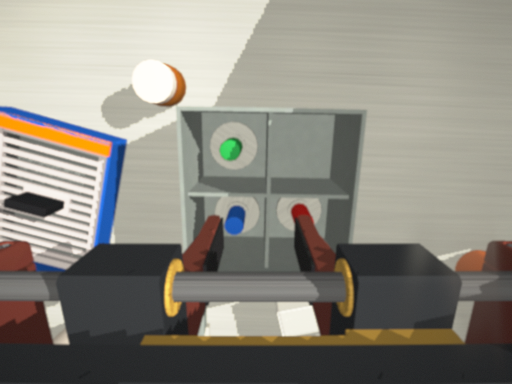

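The wrist view shows green at (231,149), blue at (235,219) and red at (300,212), standing in their cells. The cell at (300,145) is empty, so there are three presses.

```bash
cat > pr.py <<'E'
from h import *
import sys
def cent(im,col):
    hsv=cv2.cvtColor(im,cv2.COLOR_RGB2HSV); h,s,v=[hsv[...,i].astype(int) for i in range(3)]
    m=(s>130)&(v>50)
    m&={'green':(h>45)&(h<85),'blue':(h>100)&(h<130),'red':(h<6)|(h>174)}[col]
    m[:, :int(sys.argv[2]) if len(sys.argv)>2 else 0]=0
    n,l,st,ct=cv2.connectedComponentsWithStats(m.astype(np.uint8))
    out=[]
    for k in range(1,n):
        if st[k,4]>60: out.append((st[k].tolist(),ct[k]))
    return sorted(out,key=lambda t:-t[0][4])
if __name__=='__main__':
    z=np.load('last_wrist.npz'); c=cam('wrist',dict(ee_pos=z['p'],orientation=z['r'])); im=z['im'].copy(); im[240:]=0
    for col in sys.argv[1].split(','):
        for st,ct in cent(im,col)[:2]: print(col,st,ct.round(1),'@64',onz(c,ct,64).round(1))
E
python3 pr.py green,blue,red 195; python3 -c "
from h import *
go(487,254,200,92)"
```

```text
green [220, 139, 21, 21, 336] [230.3 148.7] @64 [412.5 257.1  64. ]
blue [225, 207, 19, 27, 410] [234.7 220.4] @64 [497.5 263.1  64. ]
red [292, 204, 30, 36, 404] [304.  219.8] @64 [493.7 345.6  64. ]
red [196, 217, 24, 23, 216] [208.8 229.2] @64 [509.8 232.1  64. ]
t 12.2 at [446.3 290.  217.6] yaw 91.9 F [ 0.5 -0.2 -0.2] w 44.1 -> xyz [-3.96, -3.73, 1.75] spin -0.1
```

```bash
cp last_wrist.npz p1.npz; python3 -m inch '[{"xyz":[-3.6,-3.3,3],"spin":0},{"xyz":[-3.6,-3.3,3],"spin":0},{"xyz":[-3.6,-3.3,3],"spin":0},{"xyz":[-3.6,-3.3,3],"spin":0},{"xyz":[-3.6,-3.3,3],"spin":0}]' 0.58
python3 - <<'E'
import sys; sys.argv=['x','green','150']
from pr import *
snap('wrist','w11.png')
z=np.load('last_wrist.npz');c=cam('wrist',dict(ee_pos=z['p'],orientation=z['r']));ct=cent(z['im'],'green')[0]
y=np.load('p1.npz');c1=cam('wrist',dict(ee_pos=y['p'],orientation=y['r']));c0=cent(y['im'],'green')[0]
print(ct,c0); print(tri([ray(c,ct[1]),ray(c1,c0[1])])); p=onz(c,ct[1],64); print(p)
# foot disc at z=14 as check
g=cv2.cvtColor(z['im'],cv2.COLOR_RGB2GRAY)
u=proj(c,[p[0],p[1],14]); print('foot proj',u)
x0,y0=int(u[0]),int(u[1]); print(g[y0,x0-45:x0+46:2]); print(g[y0-45:y0+46:2,x0])
go(p[0],p[1],140,92)
E
```

```text
t: 12.7
ee_pos: [483.0, 258.3, 188.1]
orientation: [0.051, -3.137, 0.004]
ft_force: [0.6, 0.6, 0.2]
width: 37.0
([248, 106, 22, 22, 384], array([258.3984375, 116.765625 ])) ([220, 139, 21, 21, 336], array([230.31547619, 148.73511905]))
(array([414.07279324, 255.76576915,  50.07131888]), [np.float64(0.005289981860842823), np.float64(0.005289981860862833)])
[414.04212257 255.80811444  64.        ]
foot proj [258.52080994 116.66054157]
[151 151 151 146  97 108 140 140 139 137 165 177 178 178 180 182 182 151
 151 157 157 158 159 160 152 116 114 115 118 167 179 179 181 183 184 183
 154 142 143 143 131  87  80  80  80  80]
[ 79  80  80  81 102 137 142 142 142 159 184 185 184 182 186 186 182 171
 163 161 161 160 160 156 150 148 145 129 110 138 171 177 180 179 178 181
 161 142 142 141 138 109  97  98  96  96]
t 12.75 at [483.  258.5 188.2] yaw 91.9 F [-0.3  0.5 -0.1] w 37.2 -> xyz [6.89, -0.03, 4.85] spin -0.1
```

```bash
python3 -m inch '[{"xyz":[6.9,-0.1,2],"spin":0},{"xyz":[6.9,-0.1,4],"spin":0},{"xyz":[6.9,-0.1,6],"spin":0},{"xyz":[6.9,-0.1,6],"spin":0},{"xyz":[6.9,-0.1,6],"spin":0},{"xyz":[6.9,-0.1,9],"spin":0},{"xyz":[6.9,-0.1,12],"spin":0},{"xyz":[6.9,-0.1,14],"spin":0},{"xyz":[6.9,-0.1,15],"spin":0},{"xyz":[6.9,-0.1,15],"spin":0},{"xyz":[6.9,-0.1,15],"spin":0}]' -
python3 -m inch '[{"xyz":[0,0,0],"spin":0},{"xyz":[0,0,0],"spin":0},{"xyz":[0,0,0],"spin":0},{"xyz":[0,0,0],"spin":0},{"xyz":[0,0,0],"spin":0}]' 1
python3 -m inch '[{"xyz":[0,0,-2],"spin":0},{"xyz":[0,0,-5],"spin":0},{"xyz":[0,0,-9],"spin":0},{"xyz":[0,0,-13],"spin":0},{"xyz":[0,0,-17],"spin":0},{"xyz":[0,0,-17],"spin":0},{"xyz":[0,0,-17],"spin":0}]' -
python3 -c "
from h import *
a=np.array([.970,-.242]);n=np.array([.242,.970]);O=np.array([492,11.8])
for tx,ty in((50,33.5),(50,-33.5),(-46,0)): p=O+a*tx+n*ty; go(p[0],p[1],90,76)"
```

```text
t: 13.85
ee_pos: [414.5, 255.4, 39.4]
orientation: [0.052, -3.139, 0.003]
ft_force: [-1.2, 1.0, -0.4]
width: 36.7
t: 14.35
ee_pos: [415.4, 255.8, 40.6]
orientation: [0.052, -3.141, 0.001]
ft_force: [-0.4, -1.3, 7.3]
width: 23.3
t: 15.05
ee_pos: [415.4, 255.9, 211.0]
orientation: [-0.052, 3.14, 0.0]
ft_force: [-0.3, 0.1, -2.6]
width: 23.1
t 15.05 at [415.4 255.9 211. ] yaw 91.9 F [-0.3  0.1 -2.6] w 23.1 -> xyz [-12.56, -22.8, 12.11] spin 15.9
t 15.05 at [415.4 255.9 211. ] yaw 91.9 F [-0.3  0.1 -2.6] w 23.1 -> xyz [-10.73, -29.25, 12.11] spin 15.9
t 15.05 at [415.4 255.9 211. ] yaw 91.9 F [-0.3  0.1 -2.6] w 23.1 -> xyz [-2.42, -23.4, 12.1] spin 15.9
```

Green is gripped (width 23, about 2.5 N of weight). I'll take it to the grate.

```bash
python3 -m inch '[{"xyz":[-12.4,-22.8,5],"spin":16},{"xyz":[-12.4,-22.8,5],"spin":16},{"xyz":[-12.4,-22.8,5],"spin":16},{"xyz":[-12.4,-22.8,5],"spin":16},{"xyz":[-12.4,-22.8,5],"spin":16},{"xyz":[-12.4,-22.8,5],"spin":16},{"xyz":[-12.4,-22.8,10],"spin":16},{"xyz":[-12.4,-22.8,10],"spin":16},{"xyz":[-12.4,-22.8,10],"spin":16},{"xyz":[-12.4,-22.8,10],"spin":16}]' -
python3 -c "
from h import *
snap('wrist','w12.png')
a=np.array([.970,-.242]);n=np.array([.242,.970]);O=np.array([492,11.8])
p=O+a*48+n*33.5; go(p[0],p[1],68,76)"
```

```text
t: 16.05
ee_pos: [547.2, 32.9, 112.0]
orientation: [0.384, 3.116, 0.001]
ft_force: [0.4, 0.2, -2.1]
width: 23.5
t 16.1 at [547.7  32.9 112.6] yaw 75.9 F [ 0.2 -0.2 -2.6] w 23.4 -> xyz [0.11, -0.05, 4.46] spin -0.1
```

View pics/w12.png

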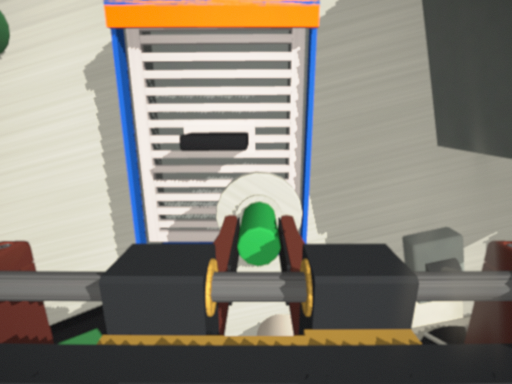

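The view shows green held upright at (259,230), with its foot behind the tab (214,141) and inside the right wall (about column 305). I'll lower and release it.

```bash
python3 -m inch '[{"xyz":[0.1,-0.15,2],"spin":0},{"xyz":[0.1,-0.15,3.5],"spin":0},{"xyz":[0.1,-0.15,4.2],"spin":0},{"xyz":[0.1,-0.15,4.4],"spin":0},{"xyz":[0.1,-0.15,4.45],"spin":0},{"xyz":[0.1,-0.15,4.45],"spin":0}]' -
python3 -m inch '[{"xyz":[0,0,0],"spin":0},{"xyz":[0,0,0],"spin":0},{"xyz":[0,0,0],"spin":0}]' 0.5
python3 -m inch '[{"xyz":[0,0,-3],"spin":0},{"xyz":[0,0,-8],"spin":0},{"xyz":[0,0,-13],"spin":0},{"xyz":[0,0,-13],"spin":0},{"xyz":[0,0,-13],"spin":0}]' 0.5
python3 -c "
from h import *
go(497.5+70,261.5,190,92); go(493+70,343,190,92)"
```

```text
t: 16.7
ee_pos: [546.9, 31.7, 68.5]
orientation: [0.384, 3.114, 0.001]
ft_force: [0.3, 0.3, -3.6]
width: 23.1
t: 17.0
ee_pos: [547.3, 31.7, 69.0]
orientation: [0.384, 3.113, 0.002]
ft_force: [-0.1, 0.1, 0.1]
width: 42.3
t: 17.5
ee_pos: [547.5, 31.7, 200.5]
orientation: [0.383, 3.11, 0.003]
ft_force: [0.2, -1.2, -0.6]
width: 43.9
t 17.5 at [547.5  31.7 200.5] yaw 75.9 F [ 0.2 -1.2 -0.6] w 43.9 -> xyz [3.65, 22.78, 1.08] spin -16.1
t 17.5 at [547.5  31.7 200.5] yaw 75.9 F [ 0.2 -1.2 -0.6] w 43.9 -> xyz [6.07, 30.57, 1.08] spin -16.1
```

```bash
python3 -m inch '[{"xyz":[6.1,30.6,0],"spin":-16},{"xyz":[6.1,30.6,0],"spin":-16},{"xyz":[6.1,30.6,0],"spin":-16},{"xyz":[6.1,30.6,0],"spin":-16},{"xyz":[6.1,30.6,0],"spin":-16},{"xyz":[6.1,30.6,0],"spin":-16},{"xyz":[6.1,30.6,0],"spin":-16},{"xyz":[6.1,30.6,0.5],"spin":-16},{"xyz":[6.1,30.6,0.5],"spin":-16},{"xyz":[6.1,30.6,0.5],"spin":-16}]' 0.58
python3 - <<'E'
import sys; sys.argv=['x','red,blue','100']
from pr import *
im,o=snap('wrist','w13.png'); c=cam('wrist',o); im=im.copy(); im[200:]=0
for col in('red','blue'):
    q=cent(im,col); print(col,q[:2]); p=onz(c,q[0][1],64); print(p.round(1))
    u=proj(c,[p[0],p[1],14]); g=cv2.cvtColor(im,cv2.COLOR_RGB2GRAY); x0,y0=int(u[0]),int(u[1]); print(g[y0+14,x0-40:x0+41:2],g[y0-40:y0+41:2,x0-14])
    go(p[0],p[1],140,92)
E
```

```text
t: 18.5
ee_pos: [562.2, 341.2, 194.7]
orientation: [-0.051, 3.135, -0.002]
ft_force: [-0.2, 0.6, 0.1]
width: 36.5
red [([255, 110, 22, 23, 389], array([265.44473008, 121.23136247]))]
[498.8 346.2  64. ]
[ 83  83  93 141 149 147 146 146 145 152 178 186 182 180 181 183 184 183
 179 178 177 171 179 180 181 182 183 182 182 182 182 162 142 143 143 142
 137  97  83  84  82] [ 82  82  96 142 148 148 148 148 149 171 190 195 193 191 187 188 188 185
 183 182 184 186 185 185 185 187 185 180 182 184 176 153 147 148 148 148
 146 147 124 100  98]
t 18.55 at [562.6 341.3 195.3] yaw 91.8 F [ 0.1 -0.8 -0.6] w 36.9 -> xyz [6.41, 0.69, 5.48] spin -0.2
blue [([172, 114, 30, 22, 504], array([186.18055556, 123.88492063]))]
[503.9 266.1  64. ]
[ 84 124 148 148 146 145 145 146 157 180 177 168 149 145 145 146 157 173
 177 178 180 180 179 183 184 179 182 182 183 179 151 143 105  82  82  81
  93 140 147 147 147] [ 86 121 146 146 146 145 146 147 165 182 183 183 184 184 181 156  98  93
  93  91  90  90  90  89  88  88  87 145 180 181 180 175 155 147 146 146
 135 106 100 100 100]
t 18.55 at [562.6 341.3 195.3] yaw 91.8 F [ 0.1 -0.8 -0.6] w 36.9 -> xyz [6.15, -7.33, 5.49] spin -0.2
```

```bash
python3 -m inch '[{"xyz":[6.4,0.7,2],"spin":0},{"xyz":[6.4,0.7,4],"spin":0},{"xyz":[6.4,0.7,6],"spin":0},{"xyz":[6.4,0.7,6],"spin":0},{"xyz":[6.4,0.7,6],"spin":0},{"xyz":[6.4,0.7,9],"spin":0},{"xyz":[6.4,0.7,12],"spin":0},{"xyz":[6.4,0.7,14.5],"spin":0},{"xyz":[6.4,0.7,15.6],"spin":0},{"xyz":[6.4,0.7,15.6],"spin":0},{"xyz":[6.4,0.7,15.6],"spin":0}]' -
python3 -m inch '[{"xyz":[0,0,0],"spin":0},{"xyz":[0,0,0],"spin":0},{"xyz":[0,0,0],"spin":0},{"xyz":[0,0,0],"spin":0},{"xyz":[0,0,0],"spin":0}]' 1
python3 -m inch '[{"xyz":[0,0,-2],"spin":0},{"xyz":[0,0,-5],"spin":0},{"xyz":[0,0,-9],"spin":0},{"xyz":[0,0,-13],"spin":0},{"xyz":[0,0,-17],"spin":0},{"xyz":[0,0,-17],"spin":0},{"xyz":[0,0,-17],"spin":0}]' -
python3 -c "
from h import *
a=np.array([.970,-.242]);n=np.array([.242,.970]);O=np.array([492,11.8])
p=O+a*48-n*33; go(p[0],p[1],112,76)"
```

```text
t: 19.65
ee_pos: [500.7, 346.6, 40.1]
orientation: [-0.049, 3.132, 0.001]
ft_force: [0.7, 0.4, 1.0]
width: 37.0
t: 20.15
ee_pos: [501.7, 347.1, 41.6]
orientation: [-0.05, 3.13, 0.003]
ft_force: [0.3, -2.1, 7.1]
width: 23.0
t: 20.85
ee_pos: [499.7, 346.8, 212.1]
orientation: [-0.05, 3.129, 0.004]
ft_force: [-0.2, -0.8, -3.3]
width: 23.4
t 20.85 at [499.7 346.8 212.1] yaw 91.8 F [-0.2 -0.8 -3.3] w 23.4 -> xyz [-1.76, -37.97, 9.95] spin 15.8
```

```bash
python3 -m inch '[{"xyz":[-1.8,-38,4],"spin":16},{"xyz":[-1.8,-38,4],"spin":16},{"xyz":[-1.8,-38,4],"spin":16},{"xyz":[-1.8,-38,4],"spin":16},{"xyz":[-1.8,-38,4],"spin":16},{"xyz":[-1.8,-38,4],"spin":16},{"xyz":[-1.8,-38,4],"spin":16},{"xyz":[-1.8,-38,4],"spin":16},{"xyz":[-1.8,-38,4],"spin":16},{"xyz":[-1.8,-38,9],"spin":16},{"xyz":[-1.8,-38,9],"spin":16},{"xyz":[-1.8,-38,9],"spin":16},{"xyz":[-1.8,-38,9],"spin":16}]' -
python3 - <<'E'
import sys; sys.argv=['x','green','100']
from pr import *
a=np.array([.970,-.242]);n=np.array([.242,.970]);O=np.array([492,11.8])
p=O+a*48-n*33; go(p[0],p[1],69.5,76)
im,o=snap('wrist','w14.png')
t,_=snap('top'); t=t.copy()
m=cent(t,'green'); c=cam('top')
for st,ct in m[:4]: print(st,ct.round(1),onz(c,ct,91).round(1))
E
```

```text
t: 22.15
ee_pos: [531.3, -31.6, 122.3]
orientation: [0.385, 3.105, 0.007]
ft_force: [0.1, 0.6, -1.9]
width: 23.3
t 22.15 at [531.3 -31.6 122.3] yaw 75.9 F [ 0.1  0.6 -1.9] w 23.3 -> xyz [0.13, -0.07, 5.28] spin -0.1
[383, 61, 31, 23, 656] [398.6  71.7] [ 909.  -392.4   91. ]
[317, 153, 16, 9, 66] [324.8 157. ] [ 652.  -179.7   91. ]
```

View pics/w14.png

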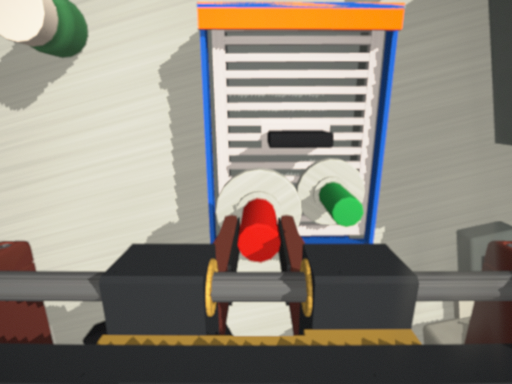

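Green stands on the grate with its foot at (331,192). Red is held upright at (259,230), with clearance to green and to the left wall. I'll lower it.

```bash
python3 -m inch '[{"xyz":[0.1,0.05,2],"spin":0},{"xyz":[0.1,0.05,4],"spin":0},{"xyz":[0.1,0.05,5],"spin":0},{"xyz":[0.1,0.05,5.2],"spin":0},{"xyz":[0.1,0.05,5.25],"spin":0},{"xyz":[0.1,0.05,5.25],"spin":0}]' -
python3 -m inch '[{"xyz":[0,0,0],"spin":0},{"xyz":[0,0,0],"spin":0},{"xyz":[0,0,0],"spin":0}]' 0.5
python3 -m inch '[{"xyz":[0,0,-3],"spin":0},{"xyz":[0,0,-8],"spin":0},{"xyz":[0,0,-13],"spin":0},{"xyz":[0,0,-13],"spin":0},{"xyz":[0,0,-13],"spin":0}]' 0.5
python3 -c "
from h import *
go(500+72,264,195,92)"
```

```text
t: 22.85
ee_pos: [532.5, -30.9, 71.4]
orientation: [0.385, 3.102, 0.007]
ft_force: [-0.5, 0.2, -2.7]
width: 23.7
t: 23.15
ee_pos: [533.0, -31.0, 72.0]
orientation: [0.384, 3.101, 0.007]
ft_force: [-0.3, -0.5, 0.7]
width: 42.3
t: 23.65
ee_pos: [531.6, -31.4, 203.5]
orientation: [0.384, 3.097, 0.007]
ft_force: [-0.1, -0.1, -0.9]
width: 43.8
t 23.65 at [531.6 -31.4 203.5] yaw 75.9 F [-0.1 -0.1 -0.9] w 43.8 -> xyz [3.31, 29.62, 1.0] spin -16.1
```

```bash
python3 -m inch '[{"xyz":[3.3,29.6,0],"spin":-16},{"xyz":[3.3,29.6,0],"spin":-16},{"xyz":[3.3,29.6,0],"spin":-16},{"xyz":[3.3,29.6,0],"spin":-16},{"xyz":[3.3,29.6,0],"spin":-16},{"xyz":[3.3,29.6,0],"spin":-16},{"xyz":[3.3,29.6,0],"spin":-16},{"xyz":[3.3,29.6,0.5],"spin":-16},{"xyz":[3.3,29.6,0.5],"spin":-16},{"xyz":[3.3,29.6,0.5],"spin":-16}]' 0.58
python3 - <<'E'
import sys; sys.argv=['x','blue','200']
from pr import *
im,o=snap('wrist','w15.png'); c=cam('wrist',o); im=im.copy(); im[200:]=0
for col in('blue',):
    q=cent(im,col); print(col,q[:2]); p=onz(c,q[0][1],64); print(p.round(1))
    u=proj(c,[p[0],p[1],14]); g=cv2.cvtColor(im,cv2.COLOR_RGB2GRAY); x0,y0=int(u[0]),int(u[1]); print(u,g[y0+14,x0-40:x0+41:2],g[y0-40:y0+41:2,x0-14])
    go(p[0],p[1],40,92)
E
```

```text
t: 24.65
ee_pos: [571.4, 262.1, 198.9]
orientation: [-0.048, 3.122, 0.001]
ft_force: [-0.4, -0.4, -0.1]
width: 37.0
blue [([250, 106, 21, 21, 362], array([260.01657459, 115.97513812]))]
[504.7 261.7  64. ]
[259.78931259 114.97564813] [ 80  98 142 147 146 145 144 145 144 151 173 182 176 175 177 181 179 181
 174 157 153 148 154 173 181 184 180 179 179 179 180 163 143 145 146 134
  87  82  79  81  97] [ 82 122 145 146 146 148 147 146 146 154 180 188 185 185 184 182 181 183
 183 184 183 181 180 178 177 176 175 175 176 176 175 158 145 145 145 143
 139 110 100  99  99]
t 24.7 at [571.7 262.1 199.4] yaw 91.8 F [ 0.  -0.5  0.3] w 37.0 -> xyz [7.03, 0.15, 15.81] spin -0.2
```

```bash
python3 -m inch '[{"xyz":[7,0.1,2],"spin":0},{"xyz":[7,0.1,4],"spin":0},{"xyz":[7,0.1,6],"spin":0},{"xyz":[7,0.1,6],"spin":0},{"xyz":[7,0.1,6],"spin":0},{"xyz":[7,0.1,9],"spin":0},{"xyz":[7,0.1,12],"spin":0},{"xyz":[7,0.1,14.5],"spin":0},{"xyz":[7,0.1,16],"spin":0},{"xyz":[7,0.1,16],"spin":0},{"xyz":[7,0.1,16],"spin":0}]' -
python3 -m inch '[{"xyz":[0,0,0],"spin":0},{"xyz":[0,0,0],"spin":0},{"xyz":[0,0,0],"spin":0},{"xyz":[0,0,0],"spin":0},{"xyz":[0,0,0],"spin":0}]' 1
python3 -m inch '[{"xyz":[0,0,-2],"spin":0},{"xyz":[0,0,-5],"spin":0},{"xyz":[0,0,-9],"spin":0},{"xyz":[0,0,-13],"spin":0},{"xyz":[0,0,-17],"spin":0},{"xyz":[0,0,-17],"spin":0},{"xyz":[0,0,-17],"spin":0}]' -
python3 -c "
from h import *
a=np.array([.970,-.242]);n=np.array([.242,.970]);O=np.array([492,11.8])
p=O-a*47; go(p[0],p[1],112,76)"
```

```text
t: 25.8
ee_pos: [505.9, 261.5, 39.0]
orientation: [-0.048, 3.12, 0.002]
ft_force: [-0.0, -0.1, 0.5]
width: 36.8
t: 26.3
ee_pos: [506.9, 261.9, 40.3]
orientation: [-0.047, 3.118, 0.004]
ft_force: [0.3, -0.9, 6.7]
width: 23.7
t: 27.0
ee_pos: [502.8, 261.4, 210.8]
orientation: [-0.048, 3.116, 0.005]
ft_force: [-1.5, -0.0, -3.3]
width: 23.5
t 27.0 at [502.8 261.4 210.8] yaw 91.8 F [-1.5 -0.  -3.3] w 23.5 -> xyz [6.61, -23.67, 9.65] spin 15.8
```

```bash
python3 -m inch '[{"xyz":[6.6,-23.7,4],"spin":16},{"xyz":[6.6,-23.7,4],"spin":16},{"xyz":[6.6,-23.7,4],"spin":16},{"xyz":[6.6,-23.7,4],"spin":16},{"xyz":[6.6,-23.7,4],"spin":16},{"xyz":[6.6,-23.7,4],"spin":16},{"xyz":[6.6,-23.7,9],"spin":16},{"xyz":[6.6,-23.7,9],"spin":16},{"xyz":[6.6,-23.7,9],"spin":16},{"xyz":[6.6,-23.7,9],"spin":16}]' -
python3 - <<'E'
from h import *
a=np.array([.970,-.242]);n=np.array([.242,.970]);O=np.array([492,11.8])
im,o=snap('wrist','w16.png')
p=O-a*47; go(p[0],p[1],68,76)
t,_=snap('top'); t=cv2.cvtColor(t,cv2.COLOR_RGB2BGR)[150:270,100:310]
w=cv2.imread('pics/w16.png'); cv2.imwrite('pics/c16.png',np.hstack([cv2.resize(w,(400,300)),cv2.resize(t,(400,300),interpolation=cv2.INTER_CUBIC)]))
E
```

```text
t: 28.0
ee_pos: [446.9, 23.3, 119.4]
orientation: [0.385, 3.093, 0.011]
ft_force: [0.2, 0.2, -3.1]
width: 23.4
t 28.05 at [447.3  23.3 119.9] yaw 75.8 F [ 0.3 -1.  -3.2] w 23.5 -> xyz [0.21, -0.09, 5.18] spin -0.2
```

View pics/c16.png

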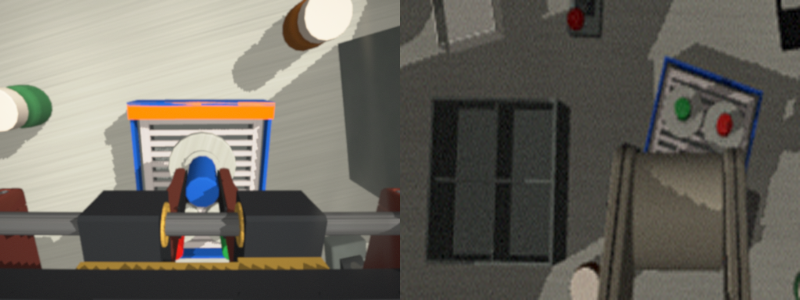

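Blue is held over the grate's near half, clear of the lip. The top view shows the caddy empty, with green and red standing on the grate. That was the 16th picture viewed, so the remaining checks are numeric.

```bash
python3 -m inch '[{"xyz":[0.2,-0.1,2],"spin":0},{"xyz":[0.2,-0.1,4],"spin":0},{"xyz":[0.2,-0.1,4.9],"spin":0},{"xyz":[0.2,-0.1,5.2],"spin":0},{"xyz":[0.2,-0.1,5.25],"spin":0},{"xyz":[0.2,-0.1,5.25],"spin":0}]' -
python3 -m inch '[{"xyz":[0,0,0],"spin":0},{"xyz":[0,0,0],"spin":0},{"xyz":[0,0,0],"spin":0}]' 0.5
python3 -m inch '[{"xyz":[0,0,-3],"spin":0},{"xyz":[0,0,-8],"spin":0},{"xyz":[0,0,-13],"spin":0},{"xyz":[0,0,-13],"spin":0},{"xyz":[0,0,-13],"spin":0}]' 0.5
python3 -c "
from h import *
go(560,11,215,76)"
```

```text
t: 28.7
ee_pos: [447.3, 23.1, 68.2]
orientation: [0.384, 3.089, 0.011]
ft_force: [-0.2, 1.1, -1.9]
width: 23.5
t: 29.0
ee_pos: [447.8, 23.1, 68.8]
orientation: [0.384, 3.088, 0.011]
ft_force: [-0.0, 1.1, 0.3]
width: 42.6
t: 29.5
ee_pos: [444.6, 22.6, 200.0]
orientation: [0.384, 3.085, 0.012]
ft_force: [-0.1, 0.0, -0.5]
width: 43.9
t 29.5 at [444.6  22.6 200. ] yaw 75.8 F [-0.1  0.  -0.5] w 43.9 -> xyz [-11.52, 1.72, -1.12] spin -0.2
```

```bash
python3 -m inch '[{"xyz":[-11.5,1.7,-1],"spin":0},{"xyz":[-11.5,1.7,-1],"spin":0},{"xyz":[-11.5,1.7,-1],"spin":0},{"xyz":[-11.5,1.7,-1],"spin":0},{"xyz":[-11.5,1.7,-1],"spin":0},{"xyz":[-11.5,1.7,-1],"spin":0}]' 1
cat > chk.py <<'E'
import sys; sys.argv=['x','y']
from pr import *
a=np.array([.970,-.242]);n=np.array([.242,.970]);O=np.array([492,11.8])
im,o=snap('wrist'); c=cam('wrist',o); ims=snap('side')[0]; cs=cam('side'); imt=snap('top')[0]; ct_=cam('top')
def near(im,c,col,lo=25):
    out=[(s,u) for s,u in cent(im,col) ]
    return out
for col in('green','blue','red'):
    for nm,I,C in(('wrist',im,c),('side',ims,cs),('top',imt,ct_)):
        I=I.copy()
        for s,u in cent(I,col)[:6]:
            p=onz(C,u,72)[:2]-O
            if abs(p@a)<110 and abs(p@n)<80 and s[4]<900: print(col,nm,s,'tray xy (z72)',(p@a).round(1),(p@n).round(1))
# lever ball
P=[]
for nm,I,C in(('side',ims,cs),('top',imt,ct_)):
    for s,u in cent(I,'red'):
        q=onz(C,u,98)
        if np.hypot(q[0]-660,q[1]-189)<60: print('ball',nm,s,u.round(1),q.round(1)); P.append(ray(C,u))
if len(P)==2: print(tri(P))
E
sed -i 's/st\[k,4\]>60/st[k,4]>25/' pr.py; python3 chk.py
```

```text
t: 30.1
ee_pos: [557.6, 11.0, 212.3]
orientation: [0.384, 3.088, 0.012]
ft_force: [-0.5, -0.2, 0.0]
width: 1.6
green wrist [264, 150, 21, 26, 436] tray xy (z72) 47.8 33.0
green side [251, 185, 6, 10, 54] tray xy (z72) 48.3 47.1
blue wrist [229, 52, 24, 29, 535] tray xy (z72) -49.3 0.0
blue side [207, 191, 26, 19, 181] tray xy (z72) -44.1 -3.0
blue side [259, 196, 15, 6, 35] tray xy (z72) 84.7 4.9
blue top [226, 192, 9, 26, 45] tray xy (z72) 4.1 72.2
red wrist [201, 149, 26, 28, 526] tray xy (z72) 47.0 -31.7
red side [249, 197, 9, 19, 149] tray xy (z72) 48.3 -38.5
red top [265, 193, 10, 12, 66] tray xy (z72) 48.1 -28.9
ball side [269, 153, 7, 7, 38] [271.8 156.3] [639.1 186.4  98. ]
ball top [188, 153, 8, 9, 57] [191.5 157.3] [639.3 190.6  98. ]
(array([640.0132153 , 190.98225927,  95.91279802]), [np.float64(0.33509099953267985), np.float64(0.33509099953284327)])
```

All three presses are placed at tray xy of about (48,33), (47,-32) and (-49,0). The lever ball is at (640,191,96). Now I need the dryer's axis.

```bash
python3 - <<'E'
from h import *
c=cam('top'); im=np.load('last_top.npz')['im']
for uv,z in [((170,86),132),((223,86),132),((222,124),132),((168,122),132),((197,152),12),((197,141),12),((197,163),12)]: print(uv,onz(c,uv,z).round(0))
g=cv2.GaussianBlur(cv2.cvtColor(im,cv2.COLOR_RGB2GRAY)[75:175,150:240],(3,3),0)
# white housing top + base plate outlines
for thr in(110,130,150):
    m=(g>thr).astype(np.uint8); n,l,s,ct=cv2.connectedComponentsWithStats(m)
    for k in range(1,n):
        if s[k,4]>150: r=cv2.minAreaRect(np.argwhere(l==k)[:,::-1].astype(np.float32)); print(thr,s[k],np.round(r[0]+np.array([150,75]),1),np.round(r[1],1),round(r[2],1), onz(c,np.array(r[0])+[150,75],132).round(0))
b=g[60:95:1,35:62]; print(b[::3,::2])
l=cv2.createLineSegmentDetector(); L=l.detect(np.ascontiguousarray(g))[0][:,0]
for q in L:
    if np.hypot(q[2]-q[0],q[3]-q[1])>14: print((q+[150,75,150,75]).round(1), round(np.degrees(np.arctan2(q[3]-q[1],q[2]-q[0]))%180,1))
E
```

```text
(170, 86) [830. 253. 132.]
(223, 86) [834. 108. 132.]
(222, 124) [727. 106. 132.]
(168, 122) [728. 253. 132.]
(197, 152) [672. 191.  12.]
(197, 141) [706. 193.  12.]
(197, 163) [639. 190.  12.]
110 [  17   10   52   34 1273] [192.7 101.5] [51.2 31.5] 2.9 [787. 189. 132.]
110 [ 38  55  20  12 187] [197.5 135.5] [11. 19.] 90.0 [693. 171. 132.]
[[107 109 118 126 125 126 126 122 122 123 125 121  80  69]
 [109 108 118 125 129 125 119 118 118 121 122 115  77  67]
 [105 108 108  86  79  78  72  70  73  77  76  76  66  68]
 [106 107  98  83  81  80  78  78  79  79  61  55  65  71]
 [110 107  88  77  62  57  65  71  71  76  54  58  73  70]
 [110 111  92  61  30  29  28  25  24  47  42  62  72  70]
 [106  98  67  39  25  33  33  20  27  50  39  63  72  69]
 [ 72  53  27  30  26  24  33  36  37  51  43  66  70  69]
 [ 70  53  27  29  24  27  48  52  54  50  40  67  71  69]
 [ 72  61  45  35  38  45  50  52  53  49  43  67  72  73]
 [ 68  71  67  61  59  59  58  57  55  53  60  70  70  77]
 [ 71  71  70  70  71  70  70  72  71  69  70  71  67  80]]
[189.2 107.  190.6  85.6] 93.9
[168.1 116.8 215.7 119.5] 3.2
[200.8  86.5 197.9 107. ] 98.0
[219.4  85.1 170.6  83.6] 1.8
[218.4 121.9 220.8  85.6] 93.7
[222.  173.3 225.8 139.3] 96.3
[161.7  89.5 162.9  75.5] 94.7
[231.9 127.5 214.5 129.3] 174.2
[189.4 138.9 207.  139.6] 2.2
[222.1 139.4 218.2 173.1] 96.5
[215.  173.2 219.1 136.7] 96.4
[227.4 155.6 226.5 173.2] 92.9
[214.3 140.6 210.3 173.2] 97.0
[150.3 131.8 170.9 126.8] 166.5
[172.3 128.  177.2 154.3] 79.4
[207.2 144.3 205.9 163.1] 94.2
[225.1  94.4 224.  125.7] 92.2
[167.7  94.3 166.5 113.2] 93.9
```

```bash
python3 -c "
from h import *
go(580,192,190,88.4)
go(580,192,76,88.4)"
```

```text
t 30.25 at [558.7  11.  213.5] yaw 75.8 F [-0.3  0.6 -0.1] w 0.6 -> xyz [2.44, 18.05, 2.49] spin -12.6
t 30.25 at [558.7  11.  213.5] yaw 75.8 F [-0.3  0.6 -0.1] w 0.6 -> xyz [2.79, 17.91, 13.88] spin -12.6
```

```bash
python3 -m inch '[{"xyz":[2.4,18,2],"spin":-12.6},{"xyz":[2.4,18,2],"spin":-12.6},{"xyz":[2.4,18,2],"spin":-12.6},{"xyz":[2.4,18,2],"spin":-12.6},{"xyz":[2.4,18,2],"spin":-12.6},{"xyz":[2.4,18,2],"spin":-12.6},{"xyz":[2.6,18,6],"spin":-12.6},{"xyz":[2.8,17.9,10],"spin":-12.6},{"xyz":[2.8,17.9,13.8],"spin":-12.6},{"xyz":[2.8,17.9,13.8],"spin":-12.6},{"xyz":[2.8,17.9,13.8],"spin":-12.6}]' 1
python3 -c "
from h import *
go(675,189.5,76)"
```

```text
t: 31.35
ee_pos: [579.7, 190.7, 77.2]
orientation: [0.045, 3.11, 0.006]
ft_force: [0.5, -0.3, -0.5]
width: 0.4
t 31.35 at [579.7 190.7  77.2] yaw 88.3 F [ 0.5 -0.3 -0.5] w 0.4 -> xyz [-9.52, 0.16, 0.42] spin 0
```

```bash
python3 -m inch '[{"xyz":[-1.5,0,0],"spin":0},{"xyz":[-3,0,0],"spin":0},{"xyz":[-4,0,0.1],"spin":0},{"xyz":[-5,0.1,0.1],"spin":0},{"xyz":[-6,0.1,0.2],"spin":0},{"xyz":[-7,0.1,0.2],"spin":0},{"xyz":[-8,0.1,0.3],"spin":0},{"xyz":[-9,0.1,0.4],"spin":0},{"xyz":[-9,0.1,0.4],"spin":0}]' -
python3 -m inch '[{"xyz":[-0.4,0,0],"spin":0},{"xyz":[-0.8,0,0],"spin":0},{"xyz":[-1.2,0,0],"spin":0},{"xyz":[-1.2,0,0],"spin":0},{"xyz":[-1.2,0,0],"spin":0}]' -
```

```text
t: 32.25
ee_pos: [671.3, 189.0, 75.9]
orientation: [0.046, 3.109, 0.006]
ft_force: [0.0, 0.2, 0.1]
width: 0.8
t: 32.75
ee_pos: [683.5, 188.7, 76.3]
orientation: [0.046, 3.108, 0.006]
ft_force: [-0.1, -0.4, -0.3]
width: -0.1
```

```bash
python3 -m inch '[{"xyz":[-0.2,0,0],"spin":0},{"xyz":[-0.4,0,0],"spin":0},{"xyz":[-0.6,0,0],"spin":0},{"xyz":[-0.6,0,0],"spin":0}]' -
python3 - <<'E'
from h import *
P=[]
for nm in('side','top'):
    I=snap(nm)[0]; C=cam(nm); hsv=cv2.cvtColor(I,cv2.COLOR_RGB2HSV).astype(int); m=((hsv[...,1]>130)&(hsv[...,2]>50)&((hsv[...,0]<6)|(hsv[...,0]>174))).astype(np.uint8)
    n,l,s,ct=cv2.connectedComponentsWithStats(m)
    for k in range(1,n):
        q=onz(C,ct[k],95)
        if s[k,4]>5 and 600<q[0]<760 and 150<q[1]<230: print(nm,s[k],ct[k].round(1),q.round(1))
E
```

```text
t: 33.15
ee_pos: [685.0, 188.6, 75.9]
orientation: [0.046, 3.118, 0.004]
ft_force: [-15.9, 1.0, 9.6]
width: 0.3
side [290 153   8   6  45] [293.4 155.4] [704.7 183.   95. ]
```

```bash
python3 -m inch '[{"xyz":[3,0,0],"spin":0},{"xyz":[6,0,0],"spin":0},{"xyz":[8,0,0],"spin":0},{"xyz":[8,0,-5],"spin":0},{"xyz":[8,0,-10],"spin":0},{"xyz":[8,0,-14],"spin":0},{"xyz":[14,-14,-14],"spin":0},{"xyz":[14,-14,-14],"spin":0},{"xyz":[14,-14,-14],"spin":0},{"xyz":[14,-14,-14],"spin":0},{"xyz":[14,-14,-14],"spin":0}]' -
sed -i 's/-660,q\[1\]-189)<60/-690,q[1]-189)<50/' chk.py; python3 chk.py; python3 - <<'E'
from h import *
a=cv2.imread('pics/top0.png');b=cv2.cvtColor(np.load('last_top.npz')['im'],cv2.COLOR_RGB2BGR)
d=(cv2.absdiff(a,b).max(2)>40).astype(np.uint8); n,l,s,ct=cv2.connectedComponentsWithStats(cv2.morphologyEx(d,cv2.MORPH_OPEN,np.ones((3,3))))
for k in range(1,n):
    if s[k,4]>25: print(s[k])
E
```

```text
t: 34.35
ee_pos: [537.9, 51.5, 212.8]
orientation: [0.049, 3.116, 0.005]
ft_force: [-0.2, 0.3, 0.0]
width: 0.6
green wrist [230, 172, 21, 28, 464] tray xy (z72) 47.7 32.9
green side [251, 185, 6, 10, 54] tray xy (z72) 48.3 47.1
blue wrist [268, 74, 37, 141, 560] tray xy (z72) -11.0 70.8
blue wrist [215, 77, 26, 25, 483] tray xy (z72) -48.5 -0.4
blue side [207, 191, 26, 19, 180] tray xy (z72) -44.3 -3.0
blue side [259, 196, 15, 6, 35] tray xy (z72) 84.7 4.9
blue top [272, 183, 18, 66, 107] tray xy (z72) 29.9 -69.8
blue top [223, 204, 8, 27, 43] tray xy (z72) -31.6 72.4
red wrist [169, 159, 30, 29, 592] tray xy (z72) 46.9 -31.4
red side [249, 197, 9, 19, 149] tray xy (z72) 48.3 -38.5
ball side [291, 152, 7, 7, 38] [294.  155.2] [704.5 177.4  98. ]
ball top [190, 129, 8, 9, 57] [193.4 133.3] [707.4 188.9  98. ]
(array([708.87384296, 189.93144557,  92.33469882]), [np.float64(0.03379423107276184), np.float64(0.033794231072788256)])
[ 473  110   39   66 1903]
[190 129   9  10  71]
[191 152   5  13  57]
[200 155  36  31 598]
[234 170  20  22 337]
[268 173  10  18 151]
[255 177   6   6  28]
[180 190   6  31 124]
[236 192  41  63 957]
[183 194   8  65 279]
[269 201  13  14  91]
[447 201  17  11 120]
[227 225   4   9  29]
[359 226  21   5 104]
[194 233  23  21 285]
[175 240   7  20 108]
[499 246  12  42 332]
[ 226  249   53   96 1609]
[411 248   7   6  30]
[175 268   7   9  52]
[434 286  36  34 766]
[ 216  348   58   36 1369]
```

```bash
python3 -c "
from h import *
print(ctrl.close_job())"
```

```text
the job is handed in; nothing more can be done
None
```

The job is handed in at about 34.5 s of the 210 s allowed. No fault was reported, but the hand-in gives no verdict.

- **Grate:** I tilted it on the +x wall, slid the near edge under the orange lip and pressed it flat. The tilt was only about 4°, not the 15–20° you described. It met firm resistance (15 N) at TCP z = 40.7 mm, against 40.9 expected when seated, and the pictures showed it inside all four walls.
- **Presses:** Red, blue and green were there; yellow was absent. All three stand on the grate. The last wrist-camera check put green at about (48, 33), red at (47, -31) and blue at (-49, 0) mm in the tray frame. The caddy looked empty before the lever was pushed.
- **Lever:** I pushed it last, to its stop (16 N). From the top and side views, the ball is at (709, 190, 92) mm, which matches fully on.

**Disagreements and limits**
- The side camera's single-view positions for the presses were off sideways by 3–14 mm. It sees the handles partly hidden, so I trusted the wrist camera.
- In the final check the top camera did not pick up any of the presses.
- The tool had drifted to a tilt of about 1.5° by the end. Blue was released nearly level and, like red, a millimetre or two above the grate.
- All 16 picture views were used before blue was lowered, so the last checks were numbers only. I did not separately measure the jars, tubs and cup at the end. They looked undisturbed in the earlier pictures, and the closing before/after comparison of the top view also picks up the robot and its shadows.

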